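# Clamp the paint filter for service and keep the trigger squeezed

### The job

Stand the paint filter upright in the mouth of the bench bar clamp, close in front of its fixed V jaw, with the brass outlet facing the yellow arrow painted on the clamp's plate, and let go of it. Then pump the clamp's red trigger towards its handle, never pushing the bar or the moving jaw itself, until the soft red jaw has pushed the filter home into the V and bears on the filter's thin bowl, snug at about 20 N and well short of the 40 N that dents it. Finish while holding: end with the trigger still squeezed in your grip and the jaw pressing on the bowl, with the gauge, the cup and the valve left where they are.

Things in the scene. Friction and masses are not known exactly. Their poses are not given: they have to be found in the camera images.
- clamp: One-hand bar clamp lying flat, its grey body (x -30 to 52, y +-29 mm, 54 mm high) bolted to a fixed 8 mm plate (x -55 to 200, y -130 to 28 mm). Origin on the bench top under the bar; x along the bar from the handle to the jaws, y towards the handle's free end, z up. The jaws are on the -y side. Pumping draws the bar to -x (tail sticking out behind), bringing the outer jaw to the fixed V jaw
- handle_back (a point): Middle of the back face (-x side) of the black fixed handle, 33 mm above the bench, same axes as the clamp. The handle is a bar along the clamp's y (y 25 to 124, x -18 to 0 mm, 19 to 49 mm above the bench), this point at y 80; nothing but the bench lies under handle and trigger
- trigger_front (a point): Middle of the front face (+x side) of the red trigger, which stands in front of the handle and splays out from it by 0.22 rad (parallel to it when squeezed); also at y 80 of the clamp. 55 mm from the back of the handle when released, 32 mm when fully squeezed. Turns with the trigger
- trigger (a joint): Angle of the trigger, rad: 0 released, 0.22 fully squeezed to the handle (23 mm to -x of the clamp at trigger_front); pivot at x 24, y -24 mm of the clamp. A spring returns it. Squeezing it at trigger_front takes 3 to 8 N while the jaw runs free, plus about 1 N for each 2.7 N of jaw pressure (about 14 N for 20 N at the jaw)
- trigger_grip: Red moulded grip of the trigger: 10 mm thick (13 at its tip), 26 mm high, 20 to 46 mm above the bench, from y 40 to y 120 mm of the clamp. Its origin is at the trigger's pivot, not on the grip
- rack (a joint): How far the toothed bar is drawn in, m, 0 to 0.058; starts at 0.008 to 0.025; the pad meets a bowl seated in the V at 0.040. Ratchet with 4.5 mm teeth: each full squeeze draws it 4.5 mm (the first 3 to 8), only in the last half or so of the stroke; a squeeze well short of full draws less or nothing. On release it stays, or under load slips back up to 4.5 mm. It cannot be opened again
- jaw: The steel bar (20 mm wide, 7 mm thick) with the grey outer jaw at its end and the red pad on it; the origin coincides with the clamp's at rack 0 and moves to -x of the clamp with the bar. The jaw plate stands 13 to 53 mm above the bench
- pad (a joint): How far the soft red pad on the moving jaw is squashed, m: 0 free, 0.016 at most; it presses with 3 N per mm (20 N at 0.0067, 40 N at 0.0133)
- pad_face (a point): Centre of the pad's flat face (50 mm wide, 42 mm high), which looks to -x of the clamp, 33 mm above the bench
- v_jaw: Fixed jaw with a black rubber V pad that looks to +x of the clamp, 12 to 56 mm above the bench; fixed to the clamp, origin as the clamp's
- nest (a point): Point on the clamp's plate, 8 mm above the bench, over which the filter's axis stands when the bowl touches both faces of the V (clamp x 85, y -60 mm). Lower the filter some 5 mm off it to +x, clear of the V: the jaw pushes it home. At the start the pad is 15 to 32 mm clear of a bowl at the nest
- mark (a point): Point of the plate on the yellow arrow (6 mm wide), 52 mm from the nest in the -y direction of the clamp; when the outlet faces the arrow its end is over this point
- filter: Paint filter standing upright, loose, 0.55 kg more or less: thin stainless bowl (60 mm across, 88 mm high), blue head (66 mm across) up to 118 mm, and on top an aluminium hex plug, 27 mm across flats, from 118 to 152 mm. Origin at the centre of its underside, z up, x towards the outlet. Flats of the plug face 0, 60, 120 .. degrees from x
- outlet (a point): End of the brass outlet stub (20 mm thick) on the side of the filter's head, 52 mm out along the filter's x, 103 mm above its underside
- plug_top (a point): Centre of the top of the filter's hex plug, 152 mm above its underside
- gauge: Pressure gauge lying face up, 64 mm across, 29 mm high, with a brass stem 60 mm out to -x; bystander. Origin under its centre
- cup: Open aluminium cup, 68 mm across, 62 mm high; bystander. Origin under its centre
- valve: Brass ball valve with a flat red lever, 64 mm long, 42 mm high; bystander. Origin under its centre
Mind the look-alikes: they are no part of the job. What is meant by the filter is not green, orange or purple, and is the smaller of those in its own colour.

How it is judged:
By the outcome, as a careful person would: the job done as asked, in the order asked, and still so for the second after the job is handed in, while the arm keeps its last pose, push and grip.
It also fails if it takes over 67 s, if anything falls off the work surface, if the arm or the gripper's body presses on something with over 40 N, if the wrist force passes 120 N, or if a joint passes its speed limit or range.

### The arm

A 6-joint arm with a two-finger parallel gripper is mounted at the origin on the work surface. World frame = base frame: x ahead of the robot, y to its left, z up, the work surface at z = 0. Lengths are in m, angles in degrees, forces in N, time in s.
With the tool pointing down it reaches from about 0.325 to 0.775 m from the base axis. Payload 5.5 kg.
Tool frame: the origin (TCP) lies at the centre of the arm's flange, where the gripper is bolted on; the fingertips stand 182 mm ahead of it and the grasp point (between the pads) lies 163 mm ahead of it; z points along the fingers, y is the line along which they close (so a half turn about z gives the same grasp; the last joint's range is limited). The gripper opens to 88 mm and grips with 3 to 60 N. Pads are 20 mm wide; open, the fingers measure 115 mm over their backs; the gripper's body (75 mm by 178 mm) begins 61 mm behind the grasp point.
Start: joints at [72.554, 5.22, 70.514, -0, 104.267, -3.249], TCP at [0.147, 0.582, 0.405] pointing down, gripper open.
Joint ranges: [-164.24, 164.24], [-49.07, 125.15], [9.68, 141.18], [-86.29, 266.29], [3.28, 154.24], [-151.56, 151.56]. Speed limits (degrees/s): [147.25, 147.25, 172.46, 180, 180, 180].

### API

Orientations are given as [roll, pitch, yaw] about the fixed x, y, z axes, in that order (R = Rz(yaw) Ry(pitch) Rx(roll)).
In Python, from station import r gives the robot as it stands. The module is installed in compiled form; this text tells all that it offers. Calls block until the motion is done:
- r.reach(position, orientation): joint-space move of the TCP to a pose.
- r.servo_line(position, rotation=None, speed=0.15): straight line of the TCP; rotation=None keeps the orientation; speed is the mean speed in m/s.
- r.move_joints(angles): joint-space move.
- r.let_go() and r.grab(squeeze=None): open the fingers fully, or close them until they stop; squeeze is the grip in N (None keeps the last).
- r.wait(seconds).
- r.inverse_kinematics(position, orientation): joint angles nearest the present ones, or None.
- r.sense(): the state.
- r.snapshot(name): name is "scene" or "top"; returns a dict with "frame" (400x640x3 uint8, red, green, blue), "fx", "fy", "cx", "cy" (pixels), "R" (3x3) and "t" (3): a world point X has camera coordinates R X + t. Camera axes: x right, y down, z forward; pixel columns grow to the right and rows downward; lengths in m; the calibration is good to about 2 mm. A picture is of the moment at which its call begins. There is no depth.
A pose or a line that the arm cannot do raises r.IKError and nothing moves.
- r.hand_in(): hands the job in; it is judged then, once.
The state is a dict: "clock": time; "joints": joint angles; "joint_vel": joint speeds; "joint_torque": joint torques, N m; "tcp_pos": TCP position; "orientation": TCP orientation; "contact_force": force on the tool from outside, world axes, zero at the start; "torque": the same for the moment, N m; "opening": finger opening in m; "gripper_force": force on a finger pad.
Only numpy, scipy, OpenCV 4.12 (cv2) and the standard library are available. Lean on these libraries where they do the work, as an engineer would, in place of code of your own. Each camera call takes 0.05 s, during which the arm holds its last target. There are 200 camera calls.

## Working session

There is one attempt and no reset: what is moved stays moved. The work goes in short steps, each a Python script; the robot and the scene stay as the last script left them, time stands still between calls to the robot, and variables do not carry over. Pictures are saved under pics/ and viewed, at most 10 in all, crops included, and the job is handed in when it is done.

```bash
mkdir -p pics; cat > h.py <<'E'
import numpy as np, cv2
from station import r
def snap(name,fn=None):
    s=r.snapshot(name); 
    if fn: cv2.imwrite('pics/'+fn,cv2.cvtColor(s['frame'],cv2.COLOR_RGB2BGR))
    return s
def ray(s,u,v,z):
    R=np.array(s['R']);t=np.array(s['t']);c=-R.T@t
    d=R.T@np.array([(u-s['cx'])/s['fx'],(v-s['cy'])/s['fy'],1.])
    return c+d*(z-c[2])/d[2]
def proj(s,X):
    p=np.array(s['R'])@np.array(X)+np.array(s['t'])
    return np.array([s['fx']*p[0]/p[2]+s['cx'],s['fy']*p[1]/p[2]+s['cy']])
E
python3 - <<'E'
from h import *
for n in('scene','top'):
    s=snap(n,n+'0.png'); R=np.array(s['R']);print(n,s['fx'],s['cx'],s['cy'],-R.T@np.array(s['t']),R.round(3).tolist())
print(r.sense())
E
```

```text
scene 502.7686628811963 320.14876011406744 204.8742866772788 [ 1.15245188 -0.14931185  0.9150028 ] [[0.429, 0.903, 0.018], [0.651, -0.295, -0.7], [-0.627, 0.312, -0.714]]
top 363.7064854185621 322.31090598200296 196.75591222585223 [0.35478851 0.19888112 0.95633553] [[0.012, -1.0, -0.01], [-0.996, -0.011, -0.09], [0.089, 0.011, -0.996]]
{'clock': 0.1, 'joints': array([ 7.25531303e+01,  5.25750969e+00,  7.05717954e+01, -8.08850860e-05,
        1.04266810e+02, -3.25031787e+00]), 'joint_vel': array([ 0.02694429, -0.00041951, -0.19909418, -0.02093496, -0.03677356,
       -0.01377443]), 'joint_torque': array([ 1.91711850e-03, -4.47859848e+01, -4.07568491e+01,  7.00527197e-02,
        2.85028643e-02, -1.17051845e-04]), 'tcp_pos': array([0.14718398, 0.58172188, 0.40366451]), 'orientation': array([-1.79904035e+02, -5.37124142e-03,  1.65803424e+02]), 'contact_force': array([ 1.08231858,  1.0770393 , -0.62059842]), 'torque': array([-0.00233082,  0.01619189, -0.02814908]), 'gripper_force': 0.0, 'opening': 0.08779220865504016}
```

View pics/scene0.png

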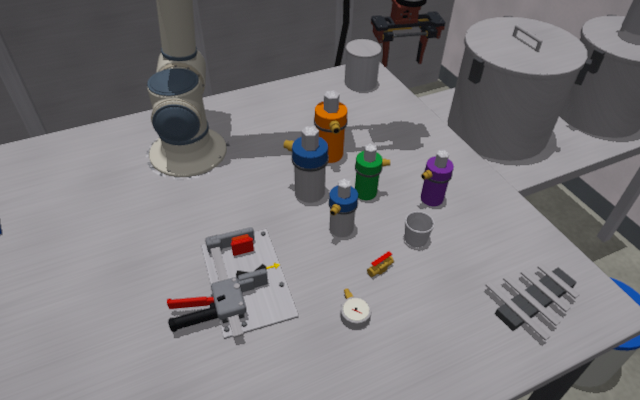

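View pics/top0.png

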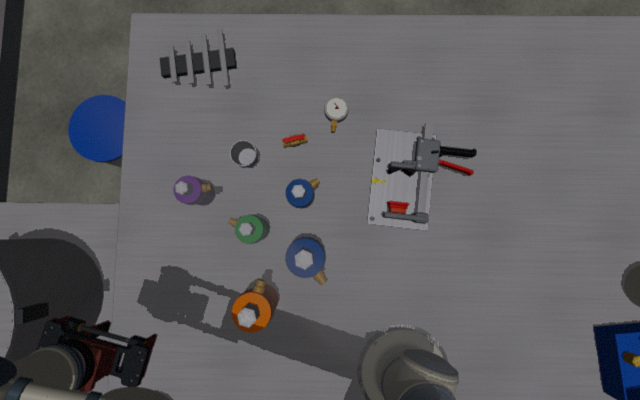

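The scene view shows two blue filters, at (310,165) and (343,210). In the top view they are at (305,258) and (300,193). The others are orange, green and purple. The smaller blue one, at scene (343,210) and top (300,193), fits the description. The clamp is at top (400,180), with its x axis pointing down the image. I'll confirm the filter in an enlarged crop.

```bash
python3 - <<'E'
import cv2,numpy as np
a=cv2.imread('pics/top0.png');b=cv2.imread('pics/scene0.png')
A=cv2.resize(a[115:240,280:480],None,fx=4,fy=4,interpolation=cv2.INTER_CUBIC)
cv2.imwrite('pics/c1.png',A)
B=cv2.resize(b[120:340,160:380],None,fx=2.7,fy=2.7,interpolation=cv2.INTER_CUBIC)
cv2.imwrite('pics/c2.png',B)
E
```

```text
(no output)
```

View pics/c1.png

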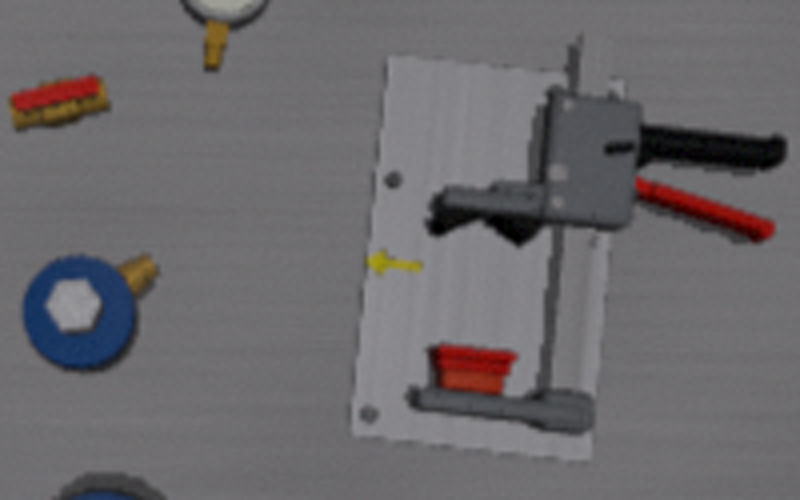

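View pics/c2.png

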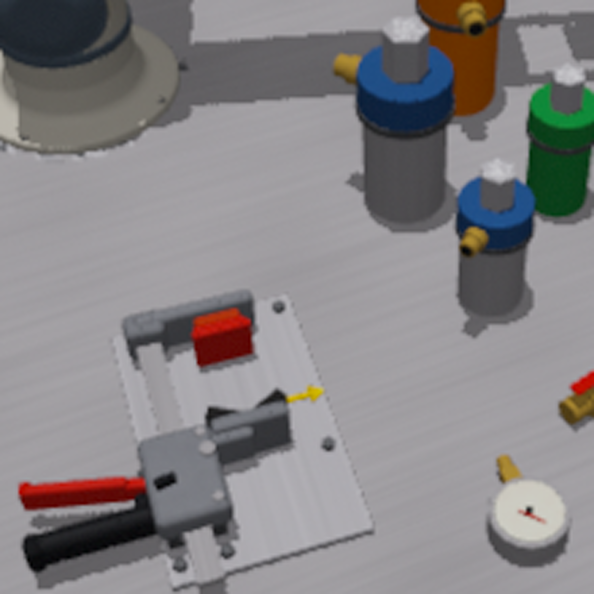

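The crops confirm the small blue filter: grey bowl, at c1 (75,305), with its outlet tip at c1 (155,265). The plate corners in c1 are (390,57), (628,82), (592,460) and (352,435). The yellow arrow points left at (370–420,263), and the trigger is splayed at (705,210).

```bash
cat >> h.py <<'E'
def rigid(P,Q): # 2D P->Q
    pc,qc=P.mean(0),Q.mean(0);H=(P-pc).T@(Q-qc);a=np.arctan2(H[0,1]-H[1,0],H[0,0]+H[1,1])
    R=np.array([[np.cos(a),-np.sin(a)],[np.sin(a),np.cos(a)]]);return a,R,qc-R@pc
def filt(s):
    f=s['frame'];hsv=cv2.cvtColor(f,cv2.COLOR_RGB2HSV)
    return hsv
E
python3 - <<'E'
from h import *
P=np.array([[-55,-130],[-55,28],[200,28],[200,-130]])/1000.
st,ss=r.snapshot('top'),r.snapshot('scene')
T=np.array([[390,57],[628,82],[592,460],[352,435]])/4.+[280-.4,115-.4]
S=np.array([[372,527],[178,586],[112,340],[287,297]])/2.7+[160-.3,120-.3]
Qs=[]
for s,U in((st,T),(ss,S)):
    Q=np.array([ray(s,*u,.008)[:2] for u in U]);Qs.append(Q);a,R,t=rigid(P,Q)
    print(np.degrees(a),t,'res',(1000*(Q-(P@R.T+t))).round(1).tolist(),'nest',R@[.085,-.06]+t)
a,R,t=rigid(np.vstack([P,P]),np.vstack(Qs));print('both',np.degrees(a),t)
# filter: blue head + plug + outlet masks
for s,c,n in((st,(300,193),'top'),(ss,(343,205),'scene')):
    f=s['frame'];h=cv2.cvtColor(f,cv2.COLOR_RGB2HSV);m=np.zeros(h.shape[:2],np.uint8);cv2.circle(m,c,30,255,-1)
    if n=='top':
      bl=cv2.inRange(h,(100,120,40),(125,255,255))&m;hull=cv2.convexHull(cv2.findNonZero(bl));(x,y),rad=cv2.minEnclosingCircle(hull)
      fill=cv2.drawContours(np.zeros_like(m),[hull],-1,255,-1)
      pl=fill&cv2.inRange(h,(0,0,110),(180,80,255));k,l,stt,ce=cv2.connectedComponentsWithStats(pl);i=1+stt[1:,4].argmax()
      print('head',x,y,rad,ray(s,x,y,.115)[:2],'plug',ce[i],stt[i],ray(s,*ce[i],.152)[:2])
      hexm=(l==i).astype(np.uint8);
    else:
      pl=cv2.inRange(h,(0,0,170),(180,60,255))&m;k,l,stt,ce=cv2.connectedComponentsWithStats(pl);i=1+stt[1:,4].argmax()
      print('plug',ce[i],stt[i],ray(s,*ce[i],.152)[:2])
    br=cv2.inRange(h,(12,90,50),(32,255,255))&m
    k,l,stt,ce=cv2.connectedComponentsWithStats(br);i=1+stt[1:,4].argmax();pts=np.argwhere(l==i)[:,::-1]
    print('brass',ce[i],stt[i],ray(s,*ce[i],.103)[:2])
E
```

```text
174.19525867258153 [ 0.55687087 -0.0575029 ] res [[-1.9, -0.0], [-1.4, -0.2], [2.5, 1.2], [0.8, -0.9]] nest [0.47837504 0.01078623]
174.50153553018998 [ 0.56167636 -0.05449072] res [[-2.9, -2.9], [-1.7, 3.6], [1.9, 0.9], [2.8, -1.5]] nest [0.48281661 0.01337783]
both 174.34761363172174 [ 0.55927306 -0.05599793]
head 299.2181701660156 192.8727264404297 13.894840240478516 [0.43877436 0.26229658] plug [297.69230769 190.56153846] [291 185  14  13 130] [0.4402116  0.26299795]
brass [314.29411765 182.84313725] [310 179   9   9  51] [0.46419874 0.22795648]
plug [344.36585366 182.26829268] [338 178  13   9  82] [0.44116214 0.26342368]
brass [335.28378378 208.43243243] [330 204  11  11  74] [0.46371698 0.23167345]
```

```bash
python3 - <<'E'
from h import *
for n,c in(('top',(378,181)),('scene',(272,266))):
    s=r.snapshot(n);h=cv2.cvtColor(s['frame'],cv2.COLOR_RGB2HSV);m=np.zeros(h.shape[:2],np.uint8);cv2.circle(m,c,20,255,-1)
    y=cv2.findNonZero(cv2.inRange(h,(20,110,100),(35,255,255))&m).reshape(-1,2);W=np.array([ray(s,*p,.008)[:2] for p in y])
    a=np.radians(174.35);R=np.array([[np.cos(a),-np.sin(a)],[np.sin(a),np.cos(a)]])
    L=(W-[.5593,-.056])@R*1000;print(n,len(y),W.mean(0),L.mean(0),L.min(0),L.max(0))
x,y,yaw=.4404,.2632,34.7
r.reach([x,y,.42],[180,0,yaw]);print(r.sense()['joints'].round(1))
r.servo_line([x,y,.305],speed=.12)
r.grab(30);r.wait(.3);s=r.sense();print(s['opening'],s['gripper_force'],s['tcp_pos'],s['contact_force'],s['torque'])
r.servo_line([x,y,.42],speed=.12);s=r.sense();print(s['opening'],s['contact_force'],s['clock'])
snap('scene','s1.png')
E
```

```text
top 37 [0.48467974 0.06667201] [  86.3349745  -114.72958917] [  80.6403701  -130.45882066] [ 91.46277541 -96.08652465]
scene 41 [0.48587242 0.06833781] [  85.31208543 -116.50471642] [  78.99916021 -130.09302052] [ 92.07293252 -99.34223915]
[ 27.1  -8.   81.9   0.  106.   82.3]
0.026930799470749098 29.994706325232983 [0.44040289 0.26315555 0.30494794] [ 0.47316706 -0.52065042 -0.91839069] [-0.18585839  0.14667826  0.04153661]
0.026618053623962055 [-0.17076727 -0.62678371 -6.38494415] 5.3667
```

View pics/s1.png

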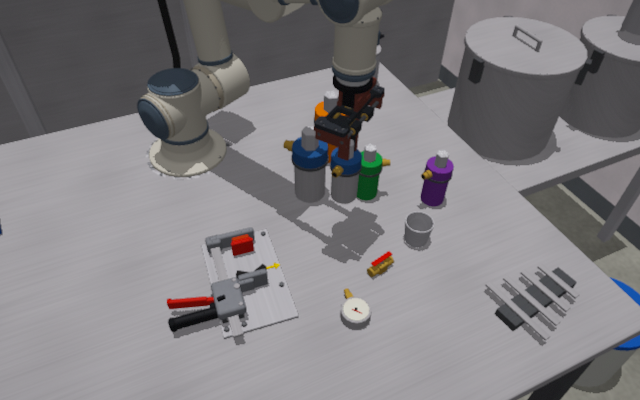

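The filter is lifted, at scene (345,175), and the gripper sits on its flats at 26.6 mm. Next I carry it over the clamp.

```bash
cat >> h.py <<'E'
CA=np.radians(174.35);CR=np.array([[np.cos(CA),-np.sin(CA)],[np.sin(CA),np.cos(CA)]]);CT=np.array([.5587,-.056])
def cw(x,y): return CR@[x/1000.,y/1000.]+CT
E
python3 - <<'E'
from h import *
x,y=cw(91,-60)
r.reach([x,y,.42],[180,0,174.35]);print(r.sense()['joints'].round(1),r.sense()['tcp_pos'],r.sense()['orientation'])
r.servo_line([x,y,.33],speed=.1)
f0=r.sense()['contact_force']
z=.322
while z>.309:
    r.servo_line([x,y,z],speed=.03);s=r.sense();print(z,s['contact_force'].round(1),s['tcp_pos'].round(4))
    if s['contact_force'][2]-f0[2]>3: break
    z-=.0015 if z<.317 else .0025
print(s['clock'])
snap('scene','s2.png')
a=cv2.imread('pics/s2.png');cv2.imwrite('pics/s2.png',cv2.resize(a[150:350,150:350],None,fx=3,fy=3))
E
```

```text
[ -2.6 -13.9  87.1   0.  106.8 -86.9] [0.47405593 0.01282171 0.41996585] [ 1.79994549e+02 -1.18083292e-03  1.74343954e+02]
0.322 [-0.5 -0.8 -5.1] [0.474  0.0127 0.3217]
0.3195 [-0.8 -0.  -5.3] [0.474  0.0127 0.3193]
0.317 [ 0.   0.1 -5.8] [0.474  0.0126 0.3168]
0.3145 [-0.2  0.7 -6.3] [0.474  0.0127 0.3142]
0.313 [-0.1  0.1 -5.9] [0.474  0.0127 0.313 ]
0.3115 [-3.2  0.9  5.9] [0.474  0.0127 0.3129]
10.6333
```

View pics/s2.png

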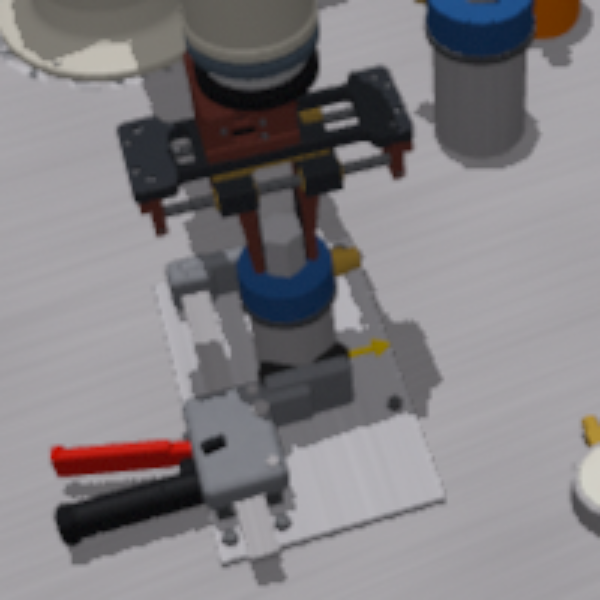

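The filter stands in the mouth at crop (290,330), with its outlet pointing the same way as the yellow arrow. I let go and go to the trigger.

```bash
cat >> h.py <<'E'
def tgt(cx,cy=80,z=.196): return [*cw(cx,cy),z]
def st(tag=''):
    s=r.sense();f=s['contact_force'];print(tag,'t%.1f open %.1f grip %.1f'%(s['clock'],s['opening']*1e3,s['gripper_force']),'Fclamp',(CR.T@f[:2]).round(1),f[2].round(1));return s
E
python3 - <<'E'
from h import *
s=snap('top')
print('handle end',proj(s,[*cw(-9,124),.049]),'trig tip',proj(s,[*cw(29+9,120),.046]))
p=r.sense()['tcp_pos'];r.servo_line([p[0],p[1],.3135],speed=.02)
r.let_go();r.servo_line([p[0],p[1],.42],speed=.15)
r.reach(tgt(3,80,.34),[180,0,84.35]);print(r.sense()['joints'].round(1));st()
a=snap('scene')['frame'];b=snap('top')['frame']
A=cv2.resize(a[150:350,150:350],None,fx=2,fy=2);B=cv2.resize(b[100:250,340:490],(400,400))
cv2.imwrite('pics/s3.png',np.hstack([A,B])[:,:,::-1])
E
```

```text
handle end [477.30374792 151.40597845] trig tip [473.85513849 169.75713434]
[-17.3  -0.5  82.9   0.   97.6 -11.7]
 t14.1 open 88.0 grip 0.0 Fclamp [0.1 0.1] 0.1
```

View pics/s3.png

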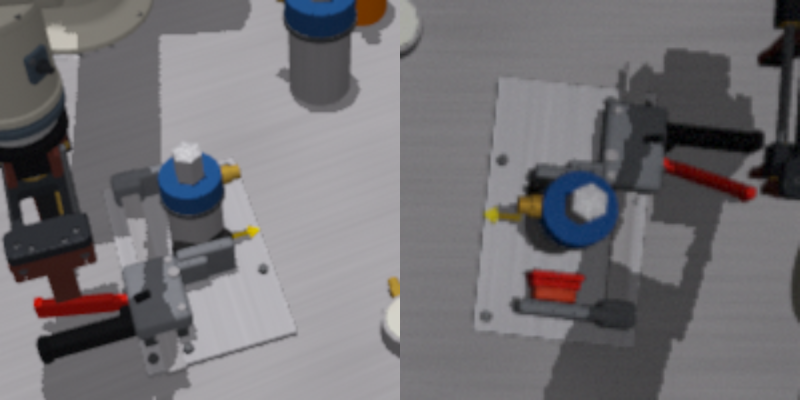

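The filter stands free at right panel (575,205), with its outlet over the arrow side. The red pad is clear of it at (555,285), and the trigger and handle match the fit. Now the first strokes.

```bash
cat >> h.py <<'E'
def pad(save=None):
    s=snap('top',save);h=cv2.cvtColor(s['frame'],cv2.COLOR_RGB2HSV);m=np.zeros(h.shape[:2],np.uint8);m[160:235,375:428]=255
    k=((cv2.inRange(h,(0,150,40),(8,255,255))|cv2.inRange(h,(174,150,40),(180,255,255)))&m)
    y=cv2.findNonZero(k).reshape(-1,2);W=np.array([ray(s,*p,.054)[:2] for p in y]);L=(W-CT)@CR*1000
    g=s['frame'][m>0];print('  pad n%d mean x %.1f min %.1f max %.1f'%(len(y),L[:,0].mean(),np.percentile(L[:,0],3),np.percentile(L[:,0],97)))
E
python3 - <<'E'
from h import *
pad()
r.servo_line(tgt(3),speed=.12);st('down')
r.servo_line(tgt(-2.5),speed=.1);st('centre')
for i in range(2):
    r.grab(14);r.wait(.3);st('sq%d'%i);pad()
    r.let_go();st('rel');pad()
E
```

```text
pad n191 mean x 152.9 min 141.3 max 165.4
down t15.6 open 88.0 grip 0.0 Fclamp [-0.5 -0.3] -0.3
centre t15.8 open 87.9 grip 0.5 Fclamp [ 1.  -0.7] 1.2
sq0 t17.0 open 31.9 grip 14.0 Fclamp [13.6  1.2] 6.9
  pad n190 mean x 148.0 min 136.4 max 160.7
rel t18.1 open 87.7 grip 0.5 Fclamp [ 0.4 -0.9] 0.5
  pad n189 mean x 148.7 min 137.0 max 161.7
sq1 t19.3 open 31.7 grip 14.0 Fclamp [14.   0.9] 5.2
  pad n189 mean x 143.7 min 132.2 max 156.6
rel t20.3 open 88.0 grip 0.6 Fclamp [ 1.5 -0.9] -1.1
  pad n190 mean x 143.8 min 132.3 max 156.8
```

```bash
python3 - <<'E'
from h import *
r.servo_line(tgt(-1.7),speed=.05)
for i in range(3):
    r.grab(14);r.wait(.3);st('sq%d'%i);pad()
    r.let_go();st('rel');pad('t4.png' if i==2 else None)
a=snap('scene')['frame'];b=cv2.imread('pics/t4.png')[:,:,::-1]
A=cv2.resize(a[150:350,150:350],None,fx=2,fy=2);B=cv2.resize(b[100:250,340:490],(400,400))
cv2.imwrite('pics/s4.png',np.hstack([A,B])[:,:,::-1])
E
```

```text
sq0 t21.8 open 31.8 grip 14.0 Fclamp [9.6 1.5] 5.3
  pad n192 mean x 139.0 min 127.5 max 151.9
rel t22.9 open 88.1 grip 0.0 Fclamp [-0.   0.8] 0.2
  pad n188 mean x 139.7 min 128.2 max 152.4
sq1 t24.1 open 31.8 grip 14.0 Fclamp [9.8 2. ] 4.2
  pad n197 mean x 134.1 min 122.0 max 147.4
rel t25.1 open 87.7 grip 0.0 Fclamp [ 0.1 -0.7] 0.3
  pad n195 mean x 134.4 min 122.3 max 147.5
sq2 t26.4 open 32.2 grip 14.0 Fclamp [10.7  2.8] 4.4
  pad n192 mean x 130.3 min 118.4 max 143.1
rel t27.4 open 87.5 grip 0.0 Fclamp [-0.5 -1. ] 0.2
  pad n201 mean x 131.0 min 118.5 max 144.4
```

View pics/s4.png

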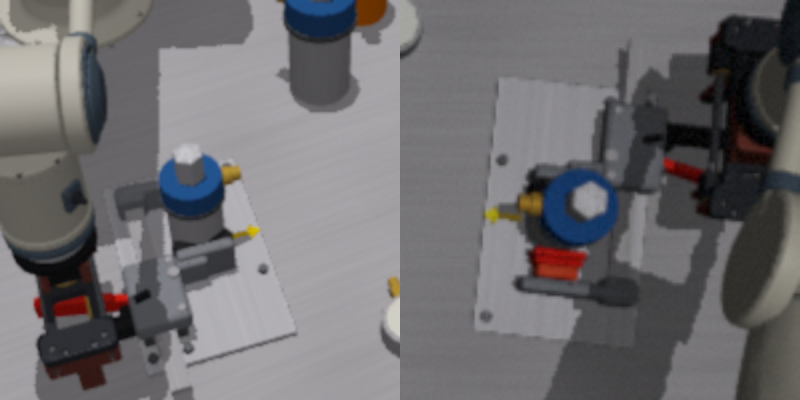

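The filter is still upright at right panel (580,205), and the pad is now almost at the bowl. I continue stroke by stroke, also tracking the plug.

```bash
cat >> h.py <<'E'
def plug():
    s=snap('top');h=cv2.cvtColor(s['frame'],cv2.COLOR_RGB2HSV);m=np.zeros(h.shape[:2],np.uint8);cv2.circle(m,(405,175),24,255,-1)
    b=cv2.inRange(h,(100,120,30),(125,255,255))&m;hull=cv2.convexHull(cv2.findNonZero(b));f=cv2.drawContours(np.zeros_like(m),[hull],-1,255,-1)
    M=cv2.moments(f,True);u,v=M['m10']/M['m00'],M['m01']/M['m00'];w=(CR.T@(ray(s,u,v,.118)[:2]-CT))*1000
    o=cv2.inRange(h,(12,110,50),(32,255,255))&m;o[:,:380]=0;M=cv2.moments(o,True)
    q=(CR.T@(ray(s,M['m10']/M['m00'],M['m01']/M['m00'],.111)[:2]-CT))*1000
    print('  head clamp',w.round(1),'outlet dir',(q-w).round(1),np.degrees(np.arctan2(*(q-w)[::-1])).round(1))
E
python3 - <<'E'
from h import *
plug()
for i in range(2):
    r.grab(14);r.wait(.3);st('sq%d'%i);pad();plug()
    if i==0: r.let_go();st('rel');pad();plug()
E
```

```text
head clamp [ 87.9 -61.3] outlet dir [  1.3 -41.8] -88.2
sq0 t28.8 open 31.9 grip 14.0 Fclamp [9.7 1.8] 4.3
  pad n172 mean x 128.0 min 117.3 max 139.4
  head clamp [ 86.8 -61.2] outlet dir [  2.  -41.9] -87.2
rel t29.9 open 87.7 grip 0.0 Fclamp [0.1 1.1] -0.9
  pad n184 mean x 128.9 min 117.5 max 141.2
  head clamp [ 86.8 -61.2] outlet dir [  2.  -41.9] -87.2
sq1 t31.2 open 31.7 grip 14.0 Fclamp [8.8 1.2] 4.0
  pad n143 mean x 126.0 min 117.2 max 135.0
  head clamp [ 86.8 -61.3] outlet dir [  1.8 -41.6] -87.6
```

```bash
python3 - <<'E'
from h import *
r.wait(1);st('hold');pad();plug()
print(r.hand_in())
E
```

```text
hold t32.3 open 31.9 grip 14.0 Fclamp [8.  1.2] 3.6
  pad n144 mean x 126.1 min 117.2 max 135.0
  head clamp [ 86.9 -61. ] outlet dir [  1.5 -42. ] -88.0
the job is handed in; nothing more can be done
None
```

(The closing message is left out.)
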